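Dispense the orange descaling tablet from the washbasin carousel

ROBOT

A 6-joint arm with a two-finger parallel gripper is mounted at the origin on the work surface. World frame = base frame: x ahead of the robot, y to its left, z up, the work surface at z = 0. Lengths are in m, angles in degrees, forces in N, time in s.
With the tool pointing down it reaches from about 0.3 to 1 m from the base axis. Payload 5.1 kg.
Tool frame: the origin (TCP) lies between the finger pads; the fingertips stand 11 mm ahead of it and the grasp point (between the pads) lies 8 mm behind it; z points along the fingers, y is the line along which they close (so a half turn about z gives the same grasp; the last joint's range is limited). The gripper opens to 95 mm and grips with 3 to 60 N. Pads are 20 mm wide; open, the fingers measure 119 mm over their backs; the gripper's body (75 mm by 180 mm) begins 59 mm behind the grasp point.
Start: joints at [67.517, 7.093, 94.555, -0, 78.352, -4.733], TCP at [0.198, 0.619, 0.226] pointing down, gripper open.
Joint ranges: [-149.61, 149.61], [-58.7, 133.49], [1.44, 155.28], [-77.14, 257.14], [18.33, 153.61], [-166.67, 166.67]. Speed limits (degrees/s): [147.25, 147.25, 180, 180, 180, 180].

INTERFACE

Orientations are given as a 3x3 rotation matrix whose columns are the frame's x, y, z axes.
In Python, from rig import env gives the robot as it stands. The module is installed in compiled form; this text tells all that it offers.
- The arm moves only by the tool move_arm, never from a script. Its argument "increments" is a list of rows, each an object with "fingers": the opening, from 0 (shut) to 1 (fully open); "linear": the shift along the tool's x, y, z scaled (see below), a list of three; "twist": the turn about the tool's z scaled (see below). In form: [{"fingers": fingers, "linear": [tx, ty, tz], "twist": twist}, ...]. A call has 1 to 20 rows; each row shifts and turns the commanded pose from where the row before left it, along the tool's axes as they then stand; what a row does not reach is not made up. The controller multiplies each number of a shift by 0.02 m and each number of a turn by 0.08 rad. A row lasts 1/10 s, in which the tool goes at most 50 mm and 8.59 degrees, less where a joint would pass 70% of its speed; a pose out of reach is approached as far as the arm can. A call with a number of a shift or a turn outside -1 to 1 is refused whole. A call with a gripper value outside its range is refused whole. The fingers move at their own pace and stop on an object; "newtons" is the grip in N (left out, the last holds). Time passes only in rows, so rows that do not move let the fingers close. It gives the time, the measured TCP pose, the force, the opening and the grip force at its end, in the units of the state.
- env.state(): the state, without advancing time (a new reading comes with each control period).
- env.camera(name): name is "side" or "top" or "wrist"; returns a dict with "pixels" (400x640x3 uint8, red, green, blue), "K" (3x3 intrinsics, pixels), "T" (4x4, takes a point from camera to world coordinates). Camera axes: x right, y down, z forward; pixel columns grow to the right and rows downward; lengths in m; the calibration is good to about 2 mm. A picture is of the moment at which its call begins. There is no depth.
- env.hand_in(): hands the job in; it is judged then, once.
The state is a dict: "t": time; "q": joint angles; "qvel": joint speeds; "effort": joint torques, N m; "position": TCP position; "orientation": TCP orientation; "force": force on the tool from outside, world axes, zero at the start; "torque": the same for the moment, N m; "grip_width": finger opening in m; "grip_force": force on a finger pad.
Only numpy, scipy, OpenCV 4.12 (cv2) and the standard library are available. Lean on these libraries where they do the work, as an engineer would, in place of code of your own. Each camera call takes 0.05 s, during which the arm holds its last target. There are 200 camera calls.

TASK

Turn the tablet carousel by its black knob until the compartment with the orange tablet faces the spout, then lift the carousel's steel handle to tip it so that the orange tablet slides down the spout into the green-rimmed bowl beneath. Lower the carousel back until it lies level and let go; the blue and green tablets must stay in the carousel and the bowl upright.

Things in the scene. Friction and masses are not known exactly. Their poses are not given: they have to be found in the camera images.
- stand: fixed grey stand of the carousel, foot 220 x 170 mm. Origin on the table under the wheel's axis; z up, +y to the spout, -y to the handle. A grey ring wall (outer radius 90, top 128 mm up) round the wheel is open only at the spout, a 43 mm wide chute on x = 0 from y = 80 to 130 mm. A compartment faces the spout when its middle is on the +y axis; 10 degrees off still works
- knob (a point): centre of the round black knob, 36 mm in diameter, 45 mm high (125.5 to 170.5 mm above the table) on the axis of the white wheel. Wheel radius 80 mm, floor 100 mm up, nine open compartments of 40 degrees, hub (radius 28) and divider tops 125.5 mm up. It turns either way with the tablets in it and stays where left (friction 0.06 N m, no clicks)
- handle (a point): middle of the handle: round steel bar 12 mm in diameter, 110 mm long, along the stand's x, 150 mm behind the wheel's axis, 110 mm up when level, free beneath, 50 mm clear of the ring. Lifting it (about 3 N) tips wheel, ring and spout together about the hinge, in an arc up and over towards the spout; let go, it falls back level
- hinge (a point): fixed hinge line of the tipping, along the stand's x axis, at y = +90 mm in the stand's frame and 90 mm above the table, under the spout's root; 240 mm ahead of the handle
- tip (a joint): tipping angle of the carousel in rad: 0 level (at its stop), up to 0.95 (spout steeply down, stop). Tablets start to slide somewhere between 0.4 and 0.7 depending on friction; tip to about 0.85 to be sure
- orange_tablet: orange disc tablet, 24 mm in diameter, 12 mm thick, 15 g, lying flat in one of the wheel's compartments, about 58 mm from its axis, 40 or 80 degrees round from the spout; origin at the centre of its underside. The one to dispense
- blue_tablet: blue tablet of the same size in another compartment; stays in the carousel
- green_tablet: green tablet of the same size in another compartment; stays in the carousel
- bowl: loose white melamine bowl with a green rim, 150 mm across, 45 mm high, standing under the spout, where it can stay; origin at the centre of its underside
There are look-alikes about, which are no part of the job. What is shaped like the bowl but purple or yellow is not meant.

How it is judged:
By the outcome, as a careful person would: the job done as asked, in the order asked, and still so for the second after the job is handed in, with the robot touching nothing.
It also fails if it takes over 54 s, if anything falls off the work surface, if the arm or the gripper's body presses on something with over 40 N, if the wrist force passes 120 N, or if a joint passes its speed limit or range.

## Working session

There is one attempt and no reset: what is moved stays moved. The work goes in short steps, Python scripts to look and compute and a tool call to move; the robot and the scene stay as the last step left them, time stands still between calls to the robot, and variables do not carry over. Pictures are saved under pics/ and viewed, at most 10 in all, crops included, and the job is handed in when it is done.

Besides the shell and the picture viewer there is one more tool, called after ">>>" as name([rows], argument=value, ...), one row to a line, values as JSON. move_arm: Moves the arm, as the interface text tells. Its arguments: {"type":"object","properties":{"increments":{"type":"array","items":{"type":"object","properties":{"fingers":{"type":"number"},"linear":{"type":"array","items":{"type":"number","minimum":-1,"maximum":1}},"twist":{"type":"number","minimum":-1,"maximum":1}}}},"newtons":{"type":"number"}},"required":["increments"]}

```bash
mkdir -p pics; python3 - <<'E'
from rig import env
import cv2,numpy as np
for n in ("top","side"):
    c=env.camera(n); cv2.imwrite(f"pics/{n}0.png",c["pixels"][:,:,::-1]); print(n,c["K"].tolist(),np.round(c["T"],4).tolist())
s=env.state(); print(s["t"],s["position"],np.round(s["orientation"],3).tolist(),s["grip_width"])
E
```

```text
top [[497.6053645010423, 0.0, 319.9273140040823], [0.0, 497.6053645010423, 196.626988653432], [0.0, 0.0, 1.0]] [[-0.0097, -0.9964, 0.0839, 0.396], [-0.9999, 0.0108, 0.0128, 0.0687], [-0.0136, -0.0838, -0.9964, 1.0885], [0.0, 0.0, 0.0, 1.0]]
side [[493.6821772198037, 0.0, 317.074626150079], [0.0, 493.6821772198037, 198.58648561716444], [0.0, 0.0, 1.0]] [[0.7108, -0.5164, 0.4775, 0.0232], [-0.7034, -0.5184, 0.4864, -0.3858], [-0.0036, -0.6816, -0.7317, 0.8085], [0.0, 0.0, 0.0, 1.0]]
0.1 [0.19794171 0.61853742 0.22452816] [[-0.952, 0.305, -0.001], [0.305, 0.952, -0.002], [0.0, -0.002, -1.0]] 0.09520421017091525
```

View pics/top0.png

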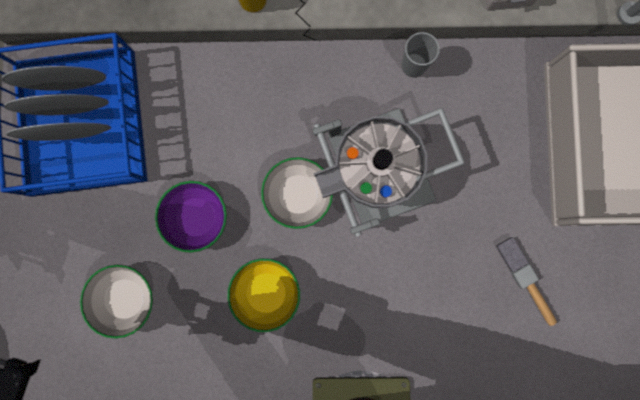

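View pics/side0.png

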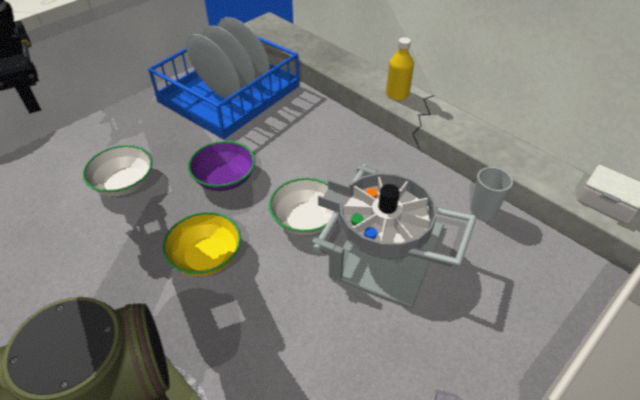

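The top view shows the knob at (383,159), the handle bar running from about (442,110) to (463,165), and the spout at (330,180). The tablets are orange (352,152), green (367,188) and blue (387,191). I'll measure these next.

```bash
cat > h.py <<'E'
import numpy as np,cv2
def ray(c,u,v,z):
    d=c["T"][:3,:3]@np.linalg.inv(c["K"])@[u,v,1]; o=c["T"][:3,3]
    return (o+d*(z-o[2])/d[2])
def blob(mask):
    n,l,s,c=cv2.connectedComponentsWithStats(mask.astype(np.uint8))
    return [(int(s[i,4]),np.round(c[i],1).tolist()) for i in np.argsort(-s[1:,4])[:3]+1] if n>1 else []
E
python3 - <<'E'
from rig import env
from h import *
for n,box in (("top",(330,100,440,215)),("side",(335,165,440,250))):
    c=env.camera(n); p=c["pixels"]; hsv=cv2.cvtColor(p,cv2.COLOR_RGB2HSV).astype(int)
    m=np.zeros(p.shape[:2],bool); m[box[1]:box[3],box[0]:box[2]]=1
    H,S,V=hsv[...,0],hsv[...,1],hsv[...,2]
    for k,mm,z in (("knob",V<35,.1705),("orange",(S>150)&(H<20)&(V>120),.112),("green",(S>120)&(H>45)&(H<80)&(V>60),.112),("blue",(S>130)&(H>100)&(H<125)&(V>80),.112)):
        for a,(u,v) in blob(mm&m)[:1]: print(n,k,a,u,v,np.round(ray(c,u,v,z),4))
    if n=="top":
        for a in ((442,110),(463,162),(317,181),(345,173)): print(a,np.round(ray(c,*a,.11),4))
    x0,y0=(310,90) if n=="top" else (300,150)
    cv2.imwrite(f"pics/{n}c.png",cv2.resize(p[y0:y0+150,x0:x0+190,::-1],None,fx=4,fy=4,interpolation=2))
E
```

```text
top knob 261 382.4 159.0 [ 0.5424 -0.0364  0.1705]
top orange 105 352.0 152.6 [0.5652 0.0168 0.112 ]
top green 86 365.6 187.6 [ 0.4952 -0.0089  0.112 ]
top blue 101 385.5 191.0 [ 0.488  -0.0479  0.112 ]
(442, 110) [ 0.6494 -0.1641  0.11  ]
(463, 162) [ 0.5441 -0.2023  0.11  ]
(317, 181) [0.5096 0.0867 0.11  ]
(345, 173) [0.5249 0.0312 0.11  ]
side knob 404 388.5 198.4 [ 0.5292 -0.0504  0.1705]
side orange 71 371.8 191.6 [0.5666 0.015  0.112 ]
side green 86 356.4 218.4 [ 0.4941 -0.0102  0.112 ]
side blue 107 370.5 232.4 [ 0.4874 -0.0507  0.112 ]
```

View pics/topc.png

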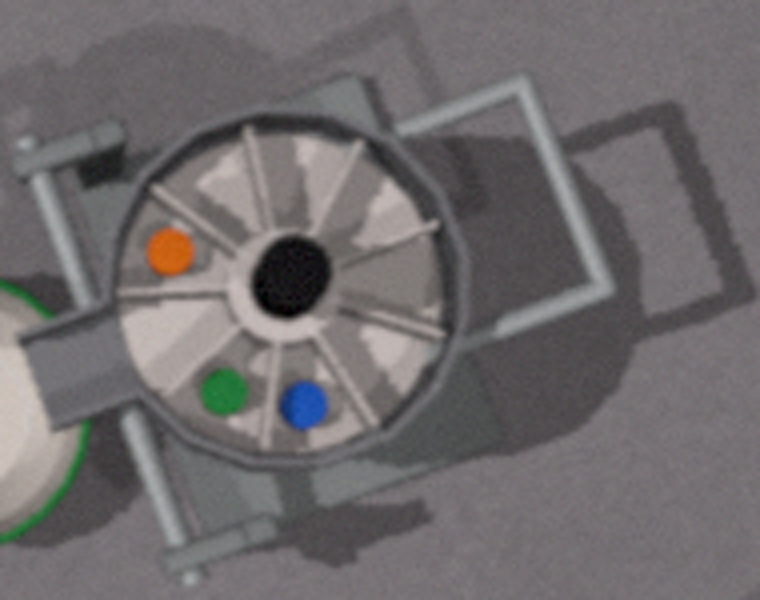

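The axis measures about (0.5455,-0.039) and the handle middle about (0.597,-0.183). That distance is 154 mm against the 150 given. The spout direction is about 110°. The orange tablet sits at 69.7° and r=59 mm, so it needs +40° counter-clockwise seen from above. Next I move above the knob.

>>> move_arm([
  {"fingers":1,"linear":[-0.5,-0.5,-0.1],"twist":0},
  {"fingers":1,"linear":[-0.95,-0.93,-0.1],"twist":0},
  {"fingers":1,"linear":[-0.95,-0.93,-0.1],"twist":0},
  {"fingers":1,"linear":[-0.95,-0.93,-0.1],"twist":0},
  {"fingers":1,"linear":[-0.95,-0.93,-0.1],"twist":0},
  {"fingers":1,"linear":[-0.95,-0.93,-0.1],"twist":0},
  {"fingers":1,"linear":[-0.95,-0.93,-0.1],"twist":0},
  {"fingers":1,"linear":[-0.95,-0.93,-0.1],"twist":0},
  {"fingers":1,"linear":[-0.95,-0.93,-0.1],"twist":0},
  {"fingers":1,"linear":[-0.95,-0.93,-0.1],"twist":0},
  {"fingers":1,"linear":[-0.95,-0.93,-0.1],"twist":0},
  {"fingers":1,"linear":[-0.95,-0.93,-0.1],"twist":0},
  {"fingers":1,"linear":[-0.95,-0.93,-0.1],"twist":0},
  {"fingers":1,"linear":[-0.95,-0.93,-0.1],"twist":0},
  {"fingers":1,"linear":[-0.95,-0.93,0],"twist":0},
  {"fingers":1,"linear":[-0.95,-0.93,0],"twist":0},
  {"fingers":1,"linear":[-0.95,-0.93,0],"twist":0},
  {"fingers":1,"linear":[-0.95,-0.93,0],"twist":0},
  {"fingers":1,"linear":[-0.95,-0.93,0],"twist":0},
  {"fingers":1,"linear":[-0.95,-0.93,0],"twist":0},
], newtons=25)

```text
t: 2.2
position: [0.4407, 0.1581, 0.2538]
orientation: [[-0.952, 0.305, 0.0], [0.305, 0.952, -0.0], [-0.0, -0.0, -1.0]]
force: [0.1, -0.0, 0.3]
grip_width: 0.0954
grip_force: 0.0
```

>>> move_arm([
  {"fingers":1,"linear":[-0.95,-0.93,0],"twist":0},
  {"fingers":1,"linear":[-0.95,-0.93,0],"twist":0},
  {"fingers":1,"linear":[-0.95,-0.93,0],"twist":0},
  {"fingers":1,"linear":[-0.95,-0.93,0],"twist":0},
  {"fingers":1,"linear":[-0.95,-0.93,0],"twist":0},
  {"fingers":1,"linear":[-0.95,-0.93,0],"twist":0},
  {"fingers":1,"linear":[-0.95,-0.93,0],"twist":0},
  {"fingers":1,"linear":[-0.95,-0.93,0],"twist":0},
  {"fingers":1,"linear":[-0.4,-0.4,0],"twist":0},
  {"fingers":1,"linear":[0,0,0],"twist":0},
  {"fingers":1,"linear":[0,0,0],"twist":0},
])

```text
t: 3.3
position: [0.5448, -0.0379, 0.2536]
orientation: [[-0.952, 0.305, -0.0], [0.305, 0.952, 0.001], [0.001, 0.0, -1.0]]
force: [-0.9, 0.7, 0.4]
grip_width: 0.0951
grip_force: 0.0
```

```bash
python3 - <<'E'
from rig import env
from h import *
s=env.state(); R=s["orientation"]
c=env.camera("wrist"); p=c["pixels"]; cv2.imwrite("pics/w1.png",p[:,:,::-1])
V=p.max(2); u,v=np.argwhere(V<35).mean(0)[::-1]; print(u,v,blob(V<35))
print(s["t"],s["position"],np.round(R,3).tolist(),"tool delta units to (.5455,-.039,.146):",R.T@(np.array([.5455,-.039,.146])-s["position"])/.02)
for a,(u,v) in blob(V<35): print(np.round(ray(c,u,v,.1705),4))
E
```

```text
326.1100026147998 333.17867127944163 [(43563, [326.1, 345.5]), (2098, [440.2, 266.1]), (2077, [207.9, 266.0])]
3.3 [ 0.54478589 -0.03794917  0.25359792] [[-0.952, 0.305, -0.0], [0.305, 0.952, 0.001], [0.001, 0.0, -1.0]] tool delta units to (.5455,-.039,.146): [-0.05314306 -0.04101801  5.37985198]
[ 0.654  -0.071   0.1705]
[0.6134 0.0327 0.1705]
[ 0.5596 -0.1349  0.1705]
```

View pics/w1.png

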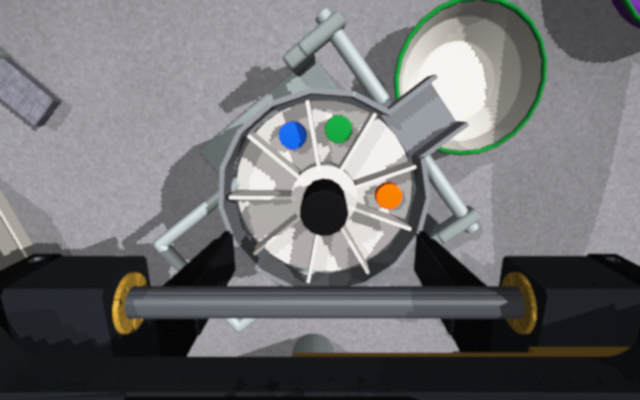

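The wrist view shows the knob at about (326,210), centred between the fingers at columns 208 and 440. The orange tablet is at (389,196), one compartment away from the spout. I descend, grip and turn −8.75 twist units, which is 40° counter-clockwise from above.

>>> move_arm([
  {"fingers":1,"linear":[-0.05,-0.05,0.6],"twist":0},
  {"fingers":1,"linear":[0,0,0.8],"twist":0},
  {"fingers":1,"linear":[0,0,0.8],"twist":0},
  {"fingers":1,"linear":[0,0,0.8],"twist":0},
  {"fingers":1,"linear":[0,0,0.8],"twist":0},
  {"fingers":1,"linear":[0,0,0.8],"twist":0},
  {"fingers":1,"linear":[0,0,0.5],"twist":0},
  {"fingers":1,"linear":[0,0,0.3],"twist":0},
  {"fingers":1,"linear":[0,0,0],"twist":0},
  {"fingers":0.2,"linear":[0,0,0],"twist":0},
  {"fingers":0.2,"linear":[0,0,0],"twist":0},
  {"fingers":0.2,"linear":[0,0,0],"twist":0},
  {"fingers":0.2,"linear":[0,0,0],"twist":0},
  {"fingers":0.2,"linear":[0,0,0],"twist":0},
  {"fingers":0.2,"linear":[0,0,0],"twist":0},
  {"fingers":0.2,"linear":[0,0,0],"twist":0},
  {"fingers":0.2,"linear":[0,0,0],"twist":0},
  {"fingers":0.2,"linear":[0,0,0],"twist":0},
], newtons=25)

```text
t: 5.15
position: [0.5462, -0.0388, 0.1456]
orientation: [[-0.952, 0.305, 0.001], [0.305, 0.952, 0.002], [-0.0, 0.002, -1.0]]
force: [0.9, 4.2, -0.4]
grip_width: 0.0356
grip_force: 25.0
```

>>> move_arm([
  {"fingers":0.2,"linear":[0,0,0],"twist":-0.3},
  {"fingers":0.2,"linear":[0,0,0],"twist":-0.55},
  {"fingers":0.2,"linear":[0,0,0],"twist":-0.6},
  {"fingers":0.2,"linear":[0,0,0],"twist":-0.6},
  {"fingers":0.2,"linear":[0,0,0],"twist":-0.6},
  {"fingers":0.2,"linear":[0,0,0],"twist":-0.6},
  {"fingers":0.2,"linear":[0,0,0],"twist":-0.6},
  {"fingers":0.2,"linear":[0,0,0],"twist":-0.6},
  {"fingers":0.2,"linear":[0,0,0],"twist":-0.6},
  {"fingers":0.2,"linear":[0,0,0],"twist":-0.6},
  {"fingers":0.2,"linear":[0,0,0],"twist":-0.6},
  {"fingers":0.2,"linear":[0,0,0],"twist":-0.6},
  {"fingers":0.2,"linear":[0,0,0],"twist":-0.6},
  {"fingers":0.2,"linear":[0,0,0],"twist":-0.6},
  {"fingers":0.2,"linear":[0,0,0],"twist":-0.4},
  {"fingers":0.2,"linear":[0,0,0],"twist":-0.3},
  {"fingers":0.2,"linear":[0,0,0],"twist":0},
  {"fingers":0.2,"linear":[0,0,0],"twist":0},
])

```text
t: 6.95
position: [0.5462, -0.0388, 0.1457]
orientation: [[-0.924, -0.381, 0.001], [-0.381, 0.924, 0.001], [-0.001, 0.001, -1.0]]
force: [1.6, 5.6, -0.7]
grip_width: 0.0359
grip_force: 25.0
```

```bash
cat > tab.py <<'E'
from rig import env
from h import *
s=env.state(); R=s["orientation"]; print(s["t"],s["position"],np.round(R,3).tolist(),s["force"],s["grip_force"])
for n,box in (("top",(300,90,450,230)),("side",(270,150,450,260)),("wrist",(150,0,560,320))):
    c=env.camera(n); p=c["pixels"]; hsv=cv2.cvtColor(p,cv2.COLOR_RGB2HSV).astype(int); H,S,V=np.moveaxis(hsv,2,0)
    m=np.zeros(p.shape[:2],bool); m[box[1]:box[3],box[0]:box[2]]=1
    for k,mm in (("orange",(S>150)&(H<20)&(V>120)),("green",(S>120)&(H>45)&(H<80)&(V>60)),("blue",(S>130)&(H>100)&(H<125)&(V>80))):
        for a,(u,v) in blob(mm&m)[:2]:
            if a<20: continue
            x=ray(c,u,v,.112)-[.5455,-.039,0]; print(n,k,a,u,v,"ang %.1f r %.4f"%(np.degrees(np.arctan2(x[1],x[0]))%360,np.hypot(*x[:2])))
E
python3 tab.py
```

```text
6.95 [ 0.54615827 -0.03880242  0.14565855] [[-0.924, -0.381, 0.001], [-0.381, 0.924, 0.001], [-0.001, 0.001, -1.0]] [ 1.62385724  5.59728435 -0.68556348] 25.00028908252716
top green 67 318.3 216.0 ang 130.4 r 0.1625
top green 35 311.7 162.0 ang 89.2 r 0.1359
top blue 59 403.1 179.1 ang 232.1 r 0.0558
side orange 62 357.9 201.5 ang 107.7 r 0.0582
side green 96 370.4 232.4 ang 191.2 r 0.0593
side green 69 277.5 216.1 ang 138.0 r 0.2040
side blue 98 391.9 236.8 ang 229.8 r 0.0596
wrist orange 690 415.3 238.8 ang 109.2 r 0.0535
wrist green 1354 346.4 137.9 ang 190.5 r 0.0570
wrist green 476 521.4 142.3 ang 138.8 r 0.1202
wrist blue 1383 275.8 147.5 ang 230.4 r 0.0573
```

The turn worked: orange is now at 108–109°, green at about 191° and blue at about 230°. I release, rise and move over the handle.

>>> move_arm([
  {"fingers":1,"linear":[0,0,0],"twist":0},
  {"fingers":1,"linear":[0,0,0],"twist":0},
  {"fingers":1,"linear":[0,0,0],"twist":0},
  {"fingers":1,"linear":[0,0,0],"twist":0},
  {"fingers":1,"linear":[0,0,-0.5],"twist":0},
  {"fingers":1,"linear":[0,0,-0.9],"twist":0},
  {"fingers":1,"linear":[0,0,-1],"twist":0},
  {"fingers":1,"linear":[0,0,-1],"twist":0},
  {"fingers":1,"linear":[0,0,-0.9],"twist":0},
  {"fingers":0.5,"linear":[0.04,-0.8,0],"twist":0},
  {"fingers":0.5,"linear":[0.04,-0.9,0],"twist":0},
  {"fingers":0.5,"linear":[0.04,-0.9,0],"twist":0},
  {"fingers":0.5,"linear":[0.04,-0.9,0],"twist":0},
  {"fingers":0.5,"linear":[0.04,-0.9,0],"twist":0},
  {"fingers":0.5,"linear":[0.04,-0.9,0],"twist":0},
  {"fingers":0.5,"linear":[0.04,-0.9,0],"twist":0},
  {"fingers":0.5,"linear":[0.05,-0.9,0],"twist":0},
  {"fingers":0.5,"linear":[0.05,-0.46,0],"twist":0.5},
  {"fingers":0.5,"linear":[0,0,0],"twist":0},
  {"fingers":0.5,"linear":[0,0,0],"twist":0},
])

```text
t: 9.1
position: [0.5964, -0.1822, 0.2316]
orientation: [[-0.939, -0.343, -0.0], [-0.343, 0.939, 0.0], [0.0, 0.001, -1.0]]
force: [0.2, 0.1, -0.7]
grip_width: 0.0473
grip_force: 0.0
```

```bash
python3 tab.py; python3 - <<'E'
from rig import env
from h import *
c=env.camera("wrist"); cv2.imwrite("pics/w2.png",c["pixels"][:,:,::-1])
P=np.linalg.inv(c["T"])
for x in ([.5968,-.1815,.11],[.545,-.2,.11],[.648,-.163,.11]):
    q=c["K"]@(P@[*x,1])[:3]; print(x,q[:2]/q[2])
E
```

```text
9.1 [ 0.59640727 -0.18215299  0.2316061 ] [[-0.939, -0.343, -0.0], [-0.343, 0.939, 0.0], [0.0, 0.001, -1.0]] [ 0.17897835  0.07710386 -0.72509824] 0.0
top orange 96 352.8 172.7 ang 110.5 r 0.0585
top green 90 385.7 190.9 ang 189.2 r 0.0580
top green 69 318.2 216.0 ang 130.3 r 0.1627
top blue 97 402.8 180.8 ang 229.0 r 0.0574
side orange 62 357.9 201.5 ang 107.7 r 0.0582
side green 95 370.4 232.4 ang 191.2 r 0.0593
side green 65 278.1 217.8 ang 139.2 r 0.2029
side blue 102 392.0 236.7 ang 230.0 r 0.0594
wrist green 735 527.9 129.8 ang 191.8 r 0.0570
wrist blue 758 476.9 138.9 ang 232.2 r 0.0582
[0.5968, -0.1815, 0.11] [324.27795019 197.6551823 ]
[0.545, -0.2, 0.11] [324.83193803 130.35883284]
[0.648, -0.163, 0.11] [324.01276478 257.94444308]
```

View pics/w2.png

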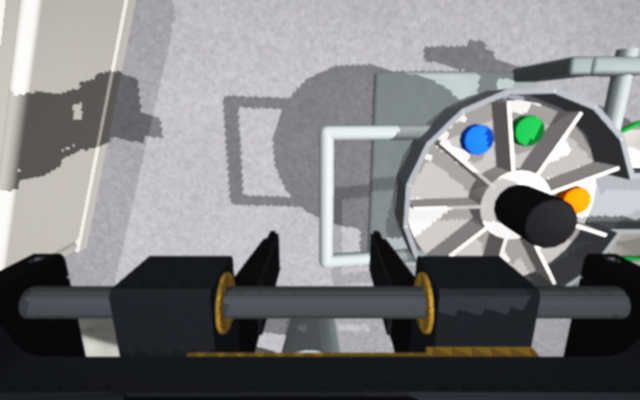

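The handle bar is at column 327 over rows 128–265, as predicted and midway between the fingers. I descend and grip.

>>> move_arm([
  {"fingers":0.5,"linear":[0,0,0.6],"twist":0},
  {"fingers":0.5,"linear":[0,0,0.9],"twist":0},
  {"fingers":0.5,"linear":[0,0,0.9],"twist":0},
  {"fingers":0.5,"linear":[0,0,0.9],"twist":0},
  {"fingers":0.5,"linear":[0,0,0.9],"twist":0},
  {"fingers":0.5,"linear":[0,0,0.9],"twist":0},
  {"fingers":0.5,"linear":[0,0,0.7],"twist":0},
  {"fingers":0.5,"linear":[0,0,0.43],"twist":0},
  {"fingers":0.5,"linear":[0,0,0],"twist":0},
  {"fingers":0,"linear":[0,0,0],"twist":0},
  {"fingers":0,"linear":[0,0,0],"twist":0},
  {"fingers":0,"linear":[0,0,0],"twist":0},
  {"fingers":0,"linear":[0,0,0],"twist":0},
  {"fingers":0,"linear":[0,0,0],"twist":0},
  {"fingers":0,"linear":[0,0,0],"twist":0},
  {"fingers":0,"linear":[0,0,0],"twist":0},
], newtons=30)

```text
t: 10.9
position: [0.596, -0.1803, 0.1076]
orientation: [[-0.939, -0.343, -0.002], [-0.343, 0.939, 0.004], [0.0, 0.004, -1.0]]
force: [-4.3, 6.3, 4.3]
grip_width: 0.0113
grip_force: 30.0
```

```bash
python3 - <<'E'
import numpy as np
a0=np.arctan2(.02,.24); r=np.hypot(.02,.24)
t=np.linspace(0,.85,18); y=-r*np.cos(a0+t); z=r*np.sin(a0+t)
for i in range(1,18): print("%.2f %.2f %.2f"%(t[i],(y[i]-y[i-1])/.02,-(z[i]-z[i-1])/.02))
E
```

```text
0.05 0.06 -0.60
0.10 0.09 -0.59
0.15 0.12 -0.59
0.20 0.15 -0.58
0.25 0.18 -0.57
0.30 0.21 -0.56
0.35 0.24 -0.55
0.40 0.27 -0.54
0.45 0.29 -0.53
0.50 0.32 -0.51
0.55 0.34 -0.49
0.60 0.37 -0.48
0.65 0.39 -0.46
0.70 0.41 -0.44
0.75 0.44 -0.42
0.80 0.46 -0.39
0.85 0.47 -0.37
```

>>> move_arm([
  {"fingers":0,"linear":[0,0.02,-0.3],"twist":0},
  {"fingers":0,"linear":[0,0.04,-0.3],"twist":0},
  {"fingers":0,"linear":[0,0.09,-0.59],"twist":0},
  {"fingers":0,"linear":[0,0.12,-0.59],"twist":0},
  {"fingers":0,"linear":[0,0.15,-0.58],"twist":0},
  {"fingers":0,"linear":[0,0.09,-0.29],"twist":0},
  {"fingers":0,"linear":[0,0.09,-0.28],"twist":0},
])

```text
t: 11.6
position: [0.592, -0.1695, 0.1649]
orientation: [[-0.939, -0.343, -0.001], [-0.343, 0.939, 0.003], [-0.0, 0.003, -1.0]]
force: [1.7, 5.6, -4.3]
grip_width: 0.0112
grip_force: 30.0
```

>>> move_arm([
  {"fingers":0,"linear":[0,0.21,-0.56],"twist":0},
  {"fingers":0,"linear":[0,0.24,-0.55],"twist":0},
  {"fingers":0,"linear":[0,0.27,-0.54],"twist":0},
  {"fingers":0,"linear":[0,0.29,-0.53],"twist":0},
  {"fingers":0,"linear":[0,0.32,-0.51],"twist":0},
  {"fingers":0,"linear":[0,0.34,-0.49],"twist":0},
  {"fingers":0,"linear":[0,0.37,-0.48],"twist":0},
  {"fingers":0,"linear":[0,0.39,-0.46],"twist":0},
  {"fingers":0,"linear":[0,0.41,-0.44],"twist":0},
  {"fingers":0,"linear":[0,0.44,-0.42],"twist":0},
  {"fingers":0,"linear":[0,0.46,-0.39],"twist":0},
  {"fingers":0,"linear":[0,0.47,-0.37],"twist":0},
  {"fingers":0,"linear":[0,0,0],"twist":0},
  {"fingers":0,"linear":[0,0,0],"twist":0},
  {"fingers":0,"linear":[0,0,0],"twist":0},
  {"fingers":0,"linear":[0,0,0],"twist":0},
  {"fingers":0,"linear":[0,0,0],"twist":0},
])

```text
t: 13.3
position: [0.5645, -0.0936, 0.2823]
orientation: [[-0.94, -0.342, 0.004], [-0.342, 0.94, -0.003], [-0.002, -0.004, -1.0]]
force: [5.1, -2.4, 4.0]
grip_width: 0.011
grip_force: 30.0
```

```bash
python3 - <<'E'
from rig import env
from h import *
a=env.camera("top")["pixels"][90:260,220:480]; b=env.camera("side")["pixels"][110:280,240:500]
cv2.imwrite("pics/tip.png",cv2.resize(np.vstack([a,b])[:,:,::-1],None,fx=1.75,fy=1.75))
E
```

```text
(no output)
```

View pics/tip.png

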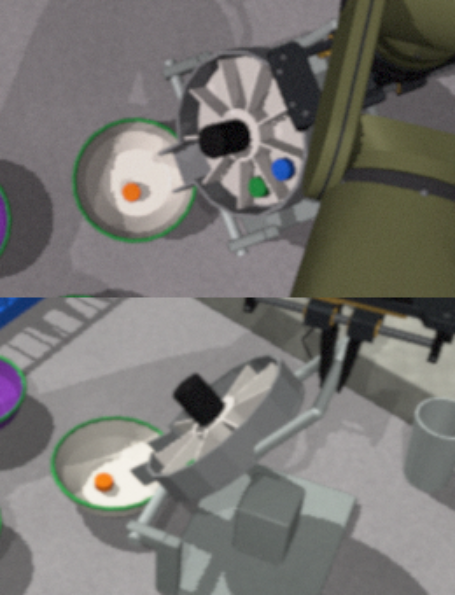

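The orange tablet lies in the green-rimmed bowl, at (132,192) in the upper half of the picture. Blue and green are still in the wheel. I lower along the same arc.

>>> move_arm([
  {"fingers":0,"linear":[0,-0.23,0.18],"twist":0},
  {"fingers":0,"linear":[0,-0.24,0.19],"twist":0},
  {"fingers":0,"linear":[0,-0.46,0.39],"twist":0},
  {"fingers":0,"linear":[0,-0.44,0.42],"twist":0},
  {"fingers":0,"linear":[0,-0.41,0.44],"twist":0},
  {"fingers":0,"linear":[0,-0.39,0.46],"twist":0},
  {"fingers":0,"linear":[0,-0.37,0.48],"twist":0},
  {"fingers":0,"linear":[0,-0.34,0.49],"twist":0},
  {"fingers":0,"linear":[0,-0.32,0.51],"twist":0},
  {"fingers":0,"linear":[0,-0.29,0.53],"twist":0},
  {"fingers":0,"linear":[0,-0.27,0.54],"twist":0},
  {"fingers":0,"linear":[0,-0.24,0.55],"twist":0},
  {"fingers":0,"linear":[0,-0.21,0.56],"twist":0},
  {"fingers":0,"linear":[0,-0.18,0.57],"twist":0},
  {"fingers":0,"linear":[0,-0.15,0.58],"twist":0},
])

```text
t: 14.9
position: [0.5937, -0.1764, 0.1406]
orientation: [[-0.939, -0.343, -0.003], [-0.343, 0.939, 0.003], [0.002, 0.003, -1.0]]
force: [1.8, 4.5, -2.2]
grip_width: 0.011
grip_force: 30.0
```

>>> move_arm([
  {"fingers":0,"linear":[0,-0.06,0.3],"twist":0},
  {"fingers":0,"linear":[0,-0.06,0.29],"twist":0},
  {"fingers":0,"linear":[0,-0.05,0.3],"twist":0},
  {"fingers":0,"linear":[0,-0.04,0.29],"twist":0},
  {"fingers":0,"linear":[0,-0.03,0.2],"twist":0},
  {"fingers":0,"linear":[0,-0.02,0.2],"twist":0},
  {"fingers":0,"linear":[0,-0.01,0.2],"twist":0},
  {"fingers":0,"linear":[0,0,0],"twist":0},
  {"fingers":0,"linear":[0,0,0],"twist":0},
])

```text
t: 15.8
position: [0.5953, -0.1806, 0.1111]
orientation: [[-0.939, -0.344, -0.004], [-0.344, 0.939, 0.003], [0.003, 0.004, -1.0]]
force: [-11.8, 11.3, 18.9]
grip_width: 0.0116
grip_force: 30.0
```

It is back on its stop. I open the fingers and rise straight up.

>>> move_arm([
  {"fingers":0,"linear":[0,0,-0.15],"twist":0},
  {"fingers":0.5,"linear":[0,0,0],"twist":0},
  {"fingers":0.5,"linear":[0,0,0],"twist":0},
  {"fingers":0.5,"linear":[0,0,0],"twist":0},
  {"fingers":0.5,"linear":[0,0,0],"twist":0},
  {"fingers":0.5,"linear":[0,0,0],"twist":0},
  {"fingers":0.5,"linear":[0,0,-0.4],"twist":0},
  {"fingers":0.5,"linear":[0,0,-0.8],"twist":0},
  {"fingers":0.5,"linear":[0,0,-0.8],"twist":0},
  {"fingers":0.5,"linear":[0,0,-0.8],"twist":0},
  {"fingers":0.5,"linear":[0,-0.5,-0.8],"twist":0},
  {"fingers":0.5,"linear":[0,-0.8,-0.8],"twist":0},
  {"fingers":0.5,"linear":[0,-0.8,-0.8],"twist":0},
  {"fingers":0.5,"linear":[0,0,0],"twist":0},
  {"fingers":0.5,"linear":[0,0,0],"twist":0},
  {"fingers":0.5,"linear":[0,0,0],"twist":0},
])

```text
t: 17.4
position: [0.6102, -0.2211, 0.213]
orientation: [[-0.939, -0.343, -0.002], [-0.343, 0.939, 0.001], [0.001, 0.002, -1.0]]
force: [-0.3, 0.2, -0.3]
grip_width: 0.0478
grip_force: 0.0
```

```bash
python3 tab.py | grep -v wrist; python3 - <<'E'
from rig import env
from h import *
a=env.camera("top")["pixels"][90:260,220:480]; b=env.camera("side")["pixels"][110:280,240:500]
cv2.imwrite("pics/end.png",cv2.resize(np.vstack([a,b])[:,:,::-1],None,fx=1.75,fy=1.75))
E
```

```text
17.4 [ 0.61022003 -0.22114858  0.21300312] [[-0.939, -0.343, -0.002], [-0.343, 0.939, 0.001], [0.001, 0.002, -1.0]] [-0.25960126  0.1997472  -0.26299832] 0.0
top green 82 383.5 192.0 ang 184.8 r 0.0596
top green 68 317.6 216.6 ang 130.4 r 0.1643
top blue 87 401.1 181.1 ang 226.3 r 0.0553
side orange 75 298.9 215.1 ang 137.8 r 0.1640
side green 94 367.5 231.6 ang 186.2 r 0.0609
side green 64 277.9 217.3 ang 138.8 r 0.2032
side blue 112 389.4 236.2 ang 225.6 r 0.0580
```

View pics/end.png

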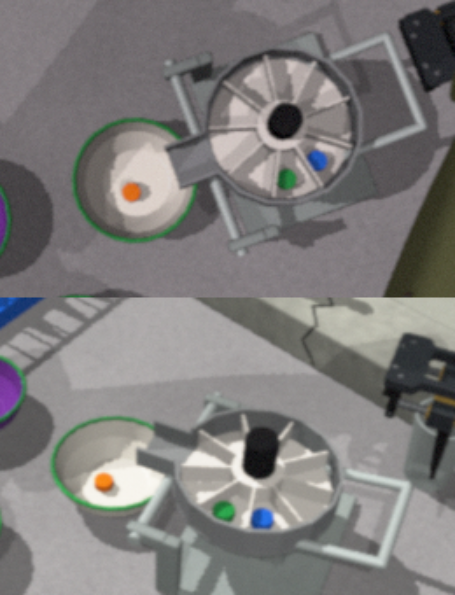

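The carousel is level and blue and green are in the wheel. Orange is in the upright bowl at (132,192), and the gripper is clear.

```bash
python3 -c "
from rig import env
print(env.hand_in())"
```

```text
the job is handed in; nothing more can be done
None
```

The orange tablet is in the green-rimmed bowl, which is upright; the carousel is back level with the blue and green tablets still in it, and the job was handed in at about 17.5 s of the 54 s allowed, with no verdict returned.

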